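# Roll a jig's thumbwheel until the gap closes to the gauge mark

### The job

Close the gap of the mosaic spacing jig to its gauge mark: press lightly on the knurled brass wheel from above with a fingertip and roll it, stroke by stroke, until the black pointer of the sliding jaw stands in line with the red gauge mark, then take the finger away. Move the jaw only by the wheel, do not push it directly or grip or lift anything, and leave the tile strip in the jig and all the things lying round about where they are.

Things in the scene. Friction and masses are not known exactly. Their poses are not given: they have to be found in the camera images.
- jig: mosaic spacing jig, fixed to the table: grey bed 130 mm (x) by 250 mm (y), its surface 10 mm above the table. Origin at the centre of its underside. At the -y end a black housing (56 mm in x, 70 mm in y, top 48 mm up) holds the brass wheel; toward +y stands the fixed wooden fence (top 32 mm up). Between them the jaw slides along the jig's y: moving to +y, toward the fence, closes the gap
- wheel_top (a point): highest point of the brass thumbwheel, at the middle of its width, 60 mm above the table and at jig (0, -85) mm; fixed in the jig (does not turn). The wheel stands 12 mm proud of its housing here and is free from above. Axes parallel to the jig's
- thumbwheel: knurled brass wheel, radius 24 mm, 20 mm wide, axis along the jig's x; origin at its centre, 36 mm above the table; axes turn with it. It moves the jaw by a rack, the same way as the wheel's top goes: 6 mm per radian, 1 mm per 4 mm of rim. So stroking the top toward jig +y closes the gap. It turns with light friction (about 1 N at the rim); a few newtons of fingertip pressure drive it
- jaw: sliding jaw: a wooden bar 88 mm (x) by 14 mm (y), top 33 mm above the table, with a steel rack running back into the housing (top 46 mm up) and a black pointer toward jig -x. Axes parallel to the jig's; origin at table height under its +y face. Can travel from 5 mm behind to 36 mm ahead of its start, and stays where it is left
- pointer_tip (a point): end of the jaw's black pointer (2 mm wide in y), 17.5 mm above the table; moves with the jaw
- gauge_mark: red gauge mark clamped fast to the -x edge of the bed, axes parallel to the jig's; origin at table height on the jig's long centre line, at the mark's y
- mark_tip (a point): inner end of the red mark's pointer (2 mm wide in y), 17.5 mm above the table. The setting is right when pointer_tip has the same y as mark_tip in the jig's axes (at the start the pointer is 10 to 20 mm short, on the -y side)
- tile_strip: loose strip of three copper-coloured tiles, 56x21x7 mm, lying on the bed by the fixed fence; stays there. Origin under its centre
- glue_tube: tube of glue, 32x119x24 mm, loose bystander on the left
- marker_teal: white marker with teal cap, 15x134x15 mm, loose bystander on the left
- tweezers: steel tweezers, 13x121x9 mm, loose bystander on the left
- tile_mint: pale green tile, 17x21x7 mm, loose bystander on the left
- nippers: tile nippers with red handles, 52x199x15 mm, loose bystander on the right
- pencil_wood: wooden pencil, 7x171x7 mm, loose bystander on the right
- eraser: eraser in a blue sleeve, 20x43x12 mm, loose bystander on the right

How it is judged (in metres and radians):
At the end, for the whole second after the job is handed in: the jaw's pointer is in line with the red mark within 2 mm along the jig's y, jaw and wheel at rest, the tile strip and the loose things within 15 mm of where they were (y of pointer_tip in the frame of mark_tip between -0.002 and 0.002 m and linear speed of jaw below 0.003 m/s and angular speed of thumbwheel below 0.3 rad/s and distance of each of tile_strip, glue_tube, marker_teal, nippers, tweezers, tile_mint, pencil_wood, eraser from where it was at the start of the episode below 0.015 m); the robot touches nothing.
It fails at once if the robot pushes the jaw, its rack or its pointer directly (more than 1 N) (contact force between any of the fingers, the arm and jaw above 1 N).
It fails at once if the wheel is pressed or gripped hard (more than 40 N) (contact force between any of the fingers, the arm and thumbwheel above 40 N).
It fails at once if a loose thing is lifted, carried or pushed more than 15 mm (distance of any of tile_strip, glue_tube, marker_teal, nippers, tweezers, tile_mint, pencil_wood, eraser from where it was at the start of the episode above 0.015 m).
It also fails if it takes over 45 s, if anything falls off the work surface, if the arm or the gripper's body presses on something with over 40 N, if the wrist force passes 120 N, or if a joint passes its speed limit or range.

### The arm

A 7-joint arm with a two-finger parallel gripper is mounted at the origin on a cart in front of the work surface, level with it; the furniture and walls round the work are solid. World frame = base frame: x ahead of the robot, y to its left, z up, the work surface at z = 0. Lengths are in m, angles in degrees, forces in N, time in s.
With the tool pointing down it reaches from about 0.35 to 0.9 m from the base axis. Payload 7.2 kg.
Tool frame: the origin (TCP) lies midway between the tips of the shut fingers; the grasp point (between the pads) lies manip.tcp_to_grasp behind it (manip.tcp_to_grasp is the distance from the TCP to the grasp point, in m); z points along the fingers, y is the direction in which the jaws open and shut (so a half turn about z gives the same grasp; the last joint's range is limited). The gripper opens to 85 mm and grips with 20 to 120 N. Pads are 22 mm wide; open, the fingers measure 114 mm over their backs; the gripper's body (76 mm by 85 mm) begins 54 mm behind the grasp point. The pads swing forward as they close: fully open they stand 13 mm farther back than shut.
Start: joints at [-72.72, 23.554, -0.728, 91.456, 0.321, 64.991, -4.71], TCP at [0.226, 0.583, 0.231] pointing down, gripper open.
Joint ranges: [-169.25, 169.25], [-16.82, 113.86], [-84.01, 82.57], [7.8, 145.47], [-59.2, 239.2], [7.22, 106.19], [-163.78, 163.78]. Speed limits (degrees/s): [136.94, 136.94, 172.46, 172.46, 180, 180, 180].

### API

Orientations are given as [roll, pitch, yaw] about the fixed x, y, z axes, in that order (R = Rz(yaw) Ry(pitch) Rx(roll)).
In Python, from rig import manip gives the robot as it stands. Calls block until the motion is done:
- manip.reach(position, orientation): joint-space move of the TCP to a pose.
- manip.servo_line(position, feed=0.15, ori=None): straight line of the TCP; ori=None keeps the orientation; feed is the mean speed in m/s.
- manip.goto_joints(angles): joint-space move.
- manip.move_gripper(opening): finger opening in m; the grip force is fixed at half the most; returns when the fingers have stopped.
- manip.dwell(seconds).
- manip.inverse_kinematics(position, orientation): joint angles nearest the present ones, or None.
- manip.observe(): the state.
- manip.capture(name): name is "scene" or "top" or "wrist"; returns a dict with "color" (384x512x3 uint8, blue, green, red), "range_z" (384x512 float32, m along the optical axis (not along the pixel's ray), 0 where there is no reading), "camera_matrix" (3x3 intrinsics, pixels), "xyz" and "rotation" of the camera in the world; the wrist camera has in their place "mount" (4x4, takes a point from camera to tool coordinates, whose origin is the TCP and whose axes are the flange's). Camera axes: x right, y up, looking along -z (the intrinsics and any distortion apply to the point x, -y, -z); pixel columns grow to the right and rows downward; lengths in m; the calibration is good to about 2 mm. A picture is of the moment at which its call begins: read the wrist's pose just before it.
A pose or a line that the arm cannot do raises manip.PlanningError and nothing moves.
- manip.close_job(): hands the job in, once; it reports no verdict.
Trained networks look in a picture, given as the dict that the camera call returned (one of the last four; its "shot" number tells which), for a name from the list of things; names that differ only in an ending like _2 or _b are one class to them, and where a whole thing is asked for, a point or a joint stands for the part that bears it (a point fixed in the world has none). Each returns a list of dicts, best first, with "conf" (0 to 1); they miss things now and then, are a little off and sometimes report something else, mostly with a low value. They report only what shows in the picture. A call takes as long as a camera call.
- manip.spot_in(picture, query): "box" ([left, top, width, height] as shares, 0 to 1, of the picture: columns of its width, rows of its height, round what is visible of it).
The state is a dict: "t": time; "joint_pos": joint angles; "joint_vel": joint speeds; "effort": joint torques, N m; "eef_pos": TCP position; "orientation": TCP orientation; "ft_force": force on the tool from outside, world axes, zero at the start; "torque": the same for the moment, N m; "finger_gap": finger opening in m.
Only numpy, scipy, OpenCV 4.12 (cv2) and the standard library are available. Lean on these libraries where they do the work, as an engineer would, in place of code of your own. Each camera call takes 0.05 s, during which the arm holds its last target. There are 200 camera calls.

## Working session

There is one attempt and no reset: what is moved stays moved. The work goes in short steps, each a Python script; the robot and the scene stay as the last script left them, time stands still between calls to the robot, and variables do not carry over. Pictures are saved under pics/ and viewed, about 8 in all and at most 12, crops included, and the job is handed in when it is done.

```bash
mkdir -p pics
cat > h.py <<'E'
import numpy as np, cv2
from rig import manip
def px2w(p,u,v,z=None,d=None):
    K=np.array(p["camera_matrix"]);R=np.array(p["rotation"]);t=np.array(p["xyz"])
    r=np.array([(u-K[0,2])/K[0,0],-(v-K[1,2])/K[1,1],-1.]);w=R@r
    s=d if d is not None else (z-t[2])/w[2]
    return t+s*w
E
python3 - <<'E'
from h import *
o=manip.observe();print(o["t"],o["eef_pos"],o["orientation"],manip.tcp_to_grasp)
a=manip.capture("top");b=manip.capture("scene")
print({k:(np.shape(v) if np.size(v)>9 else v) for k,v in a.items()})
for q in ["jig","thumbwheel","jaw","gauge_mark","tile_strip","nippers","glue_tube"]:
    for d in manip.spot_in(a,q)[:1]:
        x,y,w,h=d["box"];print(q,d["conf"],np.round([x*512,y*384,w*512,h*384],1), px2w(a,(x+w/2)*512,(y+h/2)*384,z=.02))
cv2.imwrite("pics/a.png",cv2.resize(a["color"],None,fx=1.5,fy=1.5)); cv2.imwrite("pics/b.png",b["color"])
import pickle;pickle.dump((a,b),open("ab.pkl","wb"))
E
```

```text
0.0 [0.22574092 0.58225907 0.23043932] [-1.79905718e+02  6.84350445e-03  1.58816703e+02] 0.0187
{'color': (384, 512, 3), 'range_z': (384, 512), 'camera_matrix': array([[439.18522574,   0.        , 257.50220022],
       [  0.        , 439.18522574, 191.68171357],
       [  0.        ,   0.        ,   1.        ]]), 'xyz': array([0.23598614, 0.04362259, 1.51359892]), 'rotation': array([  8.4962641 ,   0.45466832, -89.76318507]), 'shot': 1}Traceback (most recent call last):
  File "<stdin>", line 7, in <module>
  File "h.py", line 6, in px2w
    s=d if d is not None else (z-t[2])/w[2]
                                       ~^^^
IndexError: invalid index to scalar variable.
```

```bash
sed -i 's/^import numpy.*/&\nfrom scipy.spatial.transform import Rotation as Ro/; s/R=np.array(p\["rotation"\])/R=Ro.from_euler("xyz",p["rotation"],degrees=True).as_matrix()/' h.py
python3 - <<'E'
from h import *
a=manip.capture("top");b=manip.capture("scene")
for q in ["jig","thumbwheel","jaw","gauge_mark","tile_strip","nippers","glue_tube"]:
    for d in manip.spot_in(a,q)[:1]:
        x,y,w,h=d["box"];print(q,d["conf"],np.round([x*512,y*384,w*512,h*384],1), px2w(a,(x+w/2)*512,(y+h/2)*384,z=.02))
cv2.imwrite("pics/a.png",cv2.resize(a["color"],None,fx=1.5,fy=1.5)); cv2.imwrite("pics/b.png",b["color"])
import pickle;pickle.dump((a,b),open("ab.pkl","wb"))
E
```

```text
jig 0.79 [226.6 166.8  74.5  44. ] [0.46911031 0.03455948 0.02      ]
thumbwheel 0.46 [226.9 169.1  77.   44.2] [0.46077318 0.02917336 0.02      ]
gauge_mark 0.33 [386.9 182.1   4.2  34. ] [ 0.43477607 -0.39374665  0.02      ]
tile_strip 0.51 [227.2 167.1  71.9  42. ] [0.47151112 0.03711977 0.02      ]
nippers 0.64 [350.8 177.   13.   52.5] [ 0.42014016 -0.28507243  0.02      ]
glue_tube 0.6 [140.2 188.2  29.   23.2] [0.42983691 0.40956913 0.02      ]
```

View pics/a.png

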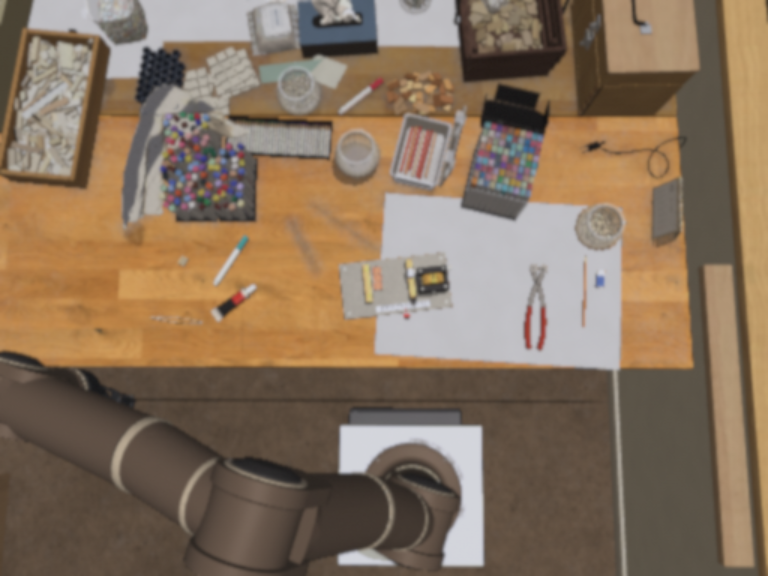

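The top view shows the jig at about (395,285) in the 1.5x picture, with the wheel and housing on the right (world -y), the fence on the left, and the red mark at (406,316) on the robot side. So jig axes are close to world axes, turned by a small yaw. Next I'll measure the pose and go above it.

Run:
```python
from h import *
import pickle
a,b=pickle.load(open("ab.pkl","rb"))
c=[px2w(a,u/1.5,v/1.5,z=.01) for u,v in [(340,265),(445,253),(452,307),(346,318)]]
print(np.round(c,4)); cen=np.mean(c,0)
d=(c[0]+c[3]-c[1]-c[2])[:2];print(cen,np.linalg.norm(d)/2,np.degrees(np.arctan2(-d[0],d[1])))
yaw=np.degrees(np.arctan2(-d[0],d[1]))
manip.move_gripper(0.0)
o=manip.observe();print(o["t"],o["orientation"],o["finger_gap"])
for yy in [yaw,yaw+90,yaw-90,yaw+180]:
    print(yy,manip.inverse_kinematics([cen[0],cen[1],.3],[180,0,yy]),manip.inverse_kinematics([cen[0],cen[1]-.08,.06],[180,0,yy]))
w=manip.capture("wrist");print(w["mount"],w["camera_matrix"])
```

```text
[[ 0.5131  0.1641  0.01  ]
 [ 0.5421 -0.0797  0.01  ]
 [ 0.4158 -0.0947  0.01  ]
 [ 0.3896  0.1485  0.01  ]]
[0.46514854 0.03454255 0.01      ] 0.2450264669094127 6.463297272257503
1.3667 [1.79996174e+02 1.47983078e-04 1.58813357e+02] -6.695779058791069e-05
6.463297272257503 [-50.49768122   3.7230701   43.35310071 108.95213822  -2.74874888
  68.36150237 -89.72743195] [-39.95497429  30.94171835  51.73791749 124.55340961 -37.51737459
  41.5225048  -46.19870667]
96.4632972722575 [-42.34139767   3.68932514  34.47529206 108.59274872  -2.24541185
  68.37961326  -0.63055242] [-27.78532524  25.26713479  34.39395134 123.92162945 -23.52520455
  37.16138504  29.57165897]
-83.5367027277425 [ 53.79505744  18.92592969 -77.39033968 103.67819583  19.32927769
  72.99329506 157.70597923] [ -50.31120992   44.49017638   71.70006198  124.9941661   -55.44567092
   53.88747025 -118.16322915]
186.4632972722575 [-34.36332627   3.77990758  25.87496631 108.20079376  -1.77308763
  68.40669171  88.5786814 ] [-19.7179497   23.43978944  23.91426193 123.44990134 -15.92661105
  35.98918622 111.88531506]
[[-3.94988661e-04  9.58561662e-01  2.84884862e-01  7.17565474e-02]
 [ 9.99999577e-01  1.42116306e-04  9.08301164e-04 -1.05038407e-04]
 [ 8.30175889e-04  2.84885100e-01 -9.58561313e-01 -1.43291063e-01]
 [ 0.00000000e+00  0.00000000e+00  0.00000000e+00  1.00000000e+00]] [[332.38075576   0.         258.93944263]
 [  0.         332.38075576 191.71509554]
 [  0.           0.           1.        ]]
```

```bash
cat >> h.py <<'E'
def look():
    o=manip.observe();w=manip.capture("wrist");M=np.array(w["mount"])
    T=np.eye(4);T[:3,:3]=Ro.from_euler("xyz",o["orientation"],degrees=True).as_matrix();T[:3,3]=o["eef_pos"]
    C=T@M;w["rotation"]=Ro.from_matrix(C[:3,:3]).as_euler("xyz",degrees=True);w["xyz"]=C[:3,3]
    return w
E
python3 - <<'E'
from h import *
import pickle
yaw=np.radians(6.46);ex=np.array([np.cos(yaw),np.sin(yaw),0]);ey=np.array([-np.sin(yaw),np.cos(yaw),0])
cen=np.array([.465,.0345,0])
p=cen-.085*ey
manip.reach([p[0],p[1],.14],[180,0,96.46])
o=manip.observe();print(o["t"],o["eef_pos"],o["orientation"],o["ft_force"])
w=look()
for q in ["thumbwheel","jaw","gauge_mark","pointer_tip","mark_tip","tile_strip"]:
    for d in manip.spot_in(w,q)[:1]:
        x,y,ww,h=d["box"];print(q,d["conf"],np.round([x*512,y*384,ww*512,h*384],1))
cv2.imwrite("pics/w1.png",cv2.resize(w["color"],None,fx=1.5,fy=1.5))
pickle.dump(w,open("w1.pkl","wb"))
E
```

```text
3.85 [ 0.47492101 -0.04890404  0.1399988 ] [ 1.79993847e+02 -1.14234827e-02  9.65771542e+01] [ 0.00460409  0.97386016 -0.84479729]
thumbwheel 0.64 [250.4 156.5  30.9  63.7]
jaw 0.87 [188.5 114.8 146.2 134.3]
gauge_mark 0.58 [153.9  87.4  24.4  24.8]
pointer_tip 0.78 [189.8 116.4 145.1 131.5]
tile_strip 0.86 [254.8   2.   75.4  33.8]
```

View pics/w1.png

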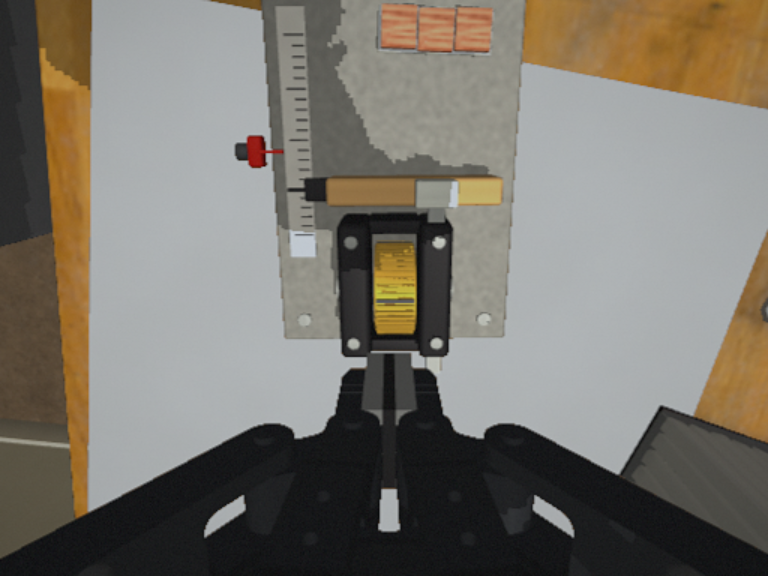

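The wrist view shows the red mark's line at (275,152), the jaw pointer's line at (297,189) and the wheel at (395,287), in the 1.5x picture. The bed edges are clear too.

Run:
```python
from h import *
import pickle
w=pickle.load(open("w1.pkl","rb"))
P=lambda u,v,z:px2w(w,u/1.5,v/1.5,z=z)
L=[P(265,40,.01),P(285,338,.01)];R=[P(523,40,.01),P(503,338,.01)]
for s in (L,R):
    d=s[0]-s[1];print("yaw",np.degrees(np.arctan2(-d[0],d[1])))
d=R[1]-L[1];print("bottom",np.degrees(np.arctan2(d[1],d[0])),np.linalg.norm(d))
yaw=np.mean([np.arctan2(-(s[0]-s[1])[0],(s[0]-s[1])[1]) for s in (L,R)])
ex=np.array([np.cos(yaw),np.sin(yaw),0]);ey=np.array([-np.sin(yaw),np.cos(yaw),0])
c=(L[1]+R[1])/2+.125*ey;c[2]=0
f=lambda p:np.round([(p-c)@ex,(p-c)@ey,p[2]],4)
print(np.degrees(yaw),c)
print("pt",f(P(297,189.5,.0175)),"mark",f(P(275,152,.0175)),"wheel",f(P(395,287,.06)))
print("wheel rows",f(P(395,241,.055)),f(P(395,333,.055)), "housing",[f(P(u,v,.048)) for u,v in [(340,222),(452,222),(448,355),(341,355)]])
D=w["range_z"]
for u,v in [(395,287),(395,265),(395,310),(350,300),(480,260),(380,190),(430,190)]: print(u,v,f(px2w(w,u/1.5,v/1.5,d=D[int(v/1.5),int(u/1.5)])))
cv2.imwrite("pics/w1c.png",cv2.resize(w["color"][85:170,140:240],None,fx=7,fy=7,interpolation=cv2.INTER_CUBIC))
```

```text
yaw 6.739657047298849
yaw 6.735923838315813
bottom 6.554099518107898 0.12855058800690933
6.737790442807331 [0.46861709 0.03554804 0.        ]
pt [-0.0511 -0.0378  0.0175] mark [-0.0613 -0.0188  0.0175] wheel [-0.0001 -0.0788  0.06  ]
wheel rows [-0.    -0.058  0.055] [ 0.     -0.1039  0.055 ] housing [array([-0.026 , -0.0502,  0.048 ]), array([ 0.0271, -0.0503,  0.048 ]), array([ 0.0273, -0.1188,  0.048 ]), array([-0.0276, -0.1187,  0.048 ])]
395 287 [-0.0001 -0.0789  0.0596]
395 265 [-0.     -0.0695  0.0548]
395 310 [-0.0001 -0.0905  0.0592]
350 300 [-0.0222 -0.0887  0.0489]
480 260 [ 0.0484 -0.0779  0.01  ]
380 190 [-0.0072 -0.0367  0.0335]
430 190 [ 0.0166 -0.0357  0.0448]
```

View pics/w1c.png

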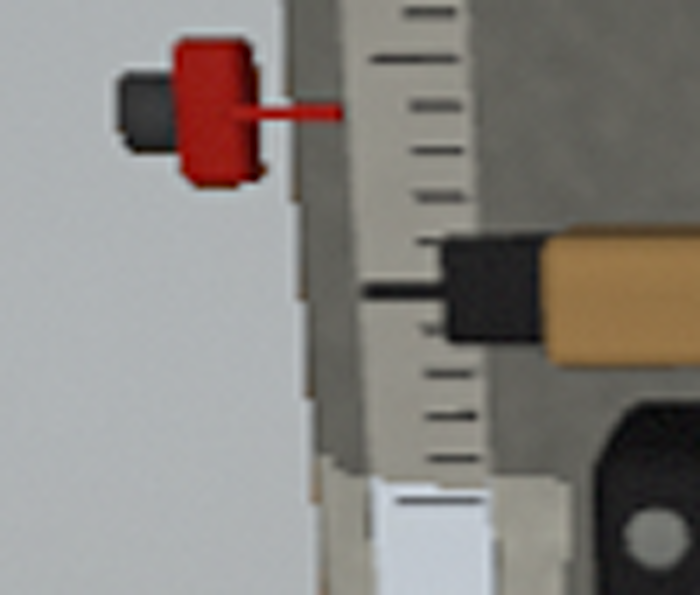

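The gap is about 19 mm, so about 76 mm of rim. The bed's and housing's measured sizes and the wheel-top height all agree with the given values. Now the first stroke.

```bash
cat >> h.py <<'E'
YAW=np.radians(6.74);EX=np.array([np.cos(YAW),np.sin(YAW),0]);EY=np.array([-np.sin(YAW),np.cos(YAW),0])
C=np.array([.46862,.03555,0]);ORI=[180,0,96.74]
def at(y,z): return list(C+EY*y+np.array([0,0,z]))
def fz(): return manip.observe()["ft_force"]
def press(y,z0,f0,want=3.5):
    manip.servo_line(at(y,z0),feed=.06)
    z=z0
    while z>.0565:
        f=(fz()-f0)[2]
        if f>want: break
        z-=.0004; manip.servo_line(at(y,z),feed=.02)
    return z,f
def stroke(ya,yb,z0,f0,n=4):
    z,f=press(ya,z0,f0); L=[round(f,1)]
    for y in np.linspace(ya,yb,n+1)[1:]:
        manip.servo_line(at(y,z),feed=.04); F=fz()-f0; L.append(np.round([F@EY,F[2]],1).tolist())
        if F[2]>20: break
    manip.servo_line(at(y,z+.012),feed=.06)
    print("z",round(z,4),L,"t",manip.observe()["t"]); return z
def ptr():
    w=look(); f=lambda p:((p-C)@EX,(p-C)@EY)
    return w
E
python3 - <<'E'
from h import *
manip.servo_line(at(-.094,.075),feed=.15,ori=ORI)
manip.dwell(.2);f0=fz();print(f0,manip.observe()["t"])
z=stroke(-.094,-.076,.062,f0)
w=look();cv2.imwrite("pics/w2.png",cv2.resize(w["color"],None,fx=1.5,fy=1.5))
E
```

```text
[ 0.10582218  0.20838245 -0.15491774] 4.9917
z 0.0592 [np.float64(3.8), [0.2, 6.4], [0.9, 7.2], [0.4, 6.4], [1.9, 3.9]] t 8.5
```

View pics/w2.png

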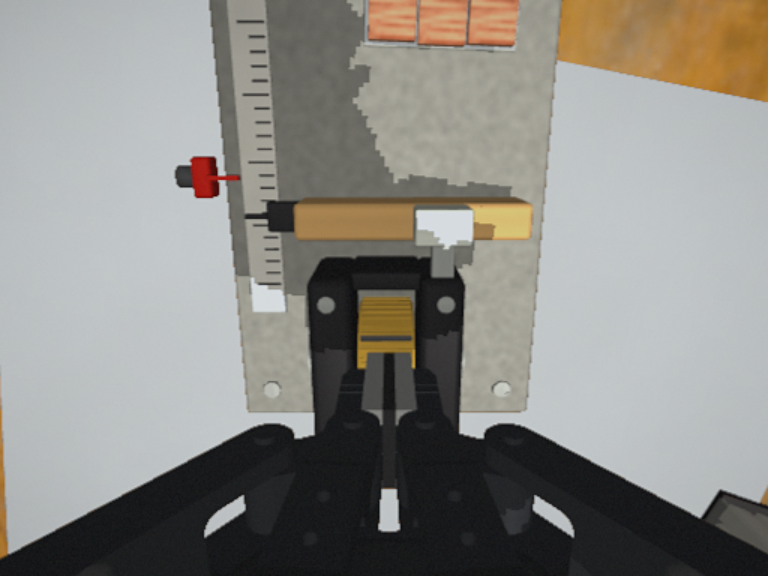

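The stroke works. The mark's line is at (230,178) and the pointer's at (257,216), so the jaw has advanced. I'll add an automatic gap measurement on the rectified strip.

```bash
cat >> h.py <<'E'
def strip(w,x0=-.075,x1=-.03,y0=-.06,y1=0,s=.00025):   # rectified view of plane z=.0175, jig axes; row 0 = y1
    K=np.array(w["camera_matrix"]);R=Ro.from_euler("xyz",w["rotation"],degrees=True).as_matrix()
    X,Y=np.meshgrid(np.arange(x0,x1,s),np.arange(y1,y0,-s))
    P=C+X[...,None]*EX+Y[...,None]*EY+[0,0,.0175]
    c=(P-w["xyz"])@R
    u=K[0,0]*c[...,0]/-c[...,2]+K[0,2];v=K[1,1]*-c[...,1]/-c[...,2]+K[1,2]
    return X,Y,cv2.remap(w["color"],u.astype(np.float32),v.astype(np.float32),cv2.INTER_CUBIC).astype(float)
def gap(w,prev=None):
    X,Y,I=strip(w); x=X[0];y=Y[:,0]
    red=(I[...,2]-I[...,:2].mean(-1))[:,(x>-.0625)&(x<-.0595)].mean(1); red[red<.5*red.max()]=0
    ym=(red*y).sum()/red.sum()
    b=I.mean(-1)[:,(x>-.0525)&(x<-.0505)].mean(1); d=np.median(b)-b
    k=d.argmax(); sel=np.abs(y-y[k])<.002; dd=np.clip(d[sel]-.4*d[k],0,None)
    yp=(dd*y[sel]).sum()/dd.sum()
    return round((ym-yp)*1e3,2),round(ym*1e3,2),round(yp*1e3,2),round(d[k])
E
python3 - <<'E'
from h import *
import pickle
w=pickle.load(open("w1.pkl","rb"));print(gap(w))
w2=look();print(gap(w2))
cv2.imwrite("pics/s.png",cv2.resize(np.hstack([strip(w)[2],strip(w2)[2]]).clip(0,255).astype(np.uint8),None,fx=2,fy=2))
E
```

```text
(np.float64(19.44), np.float64(-18.24), np.float64(-37.68), 122)
(np.float64(14.97), np.float64(-18.24), np.float64(-33.21), 140)
```

View pics/s.png

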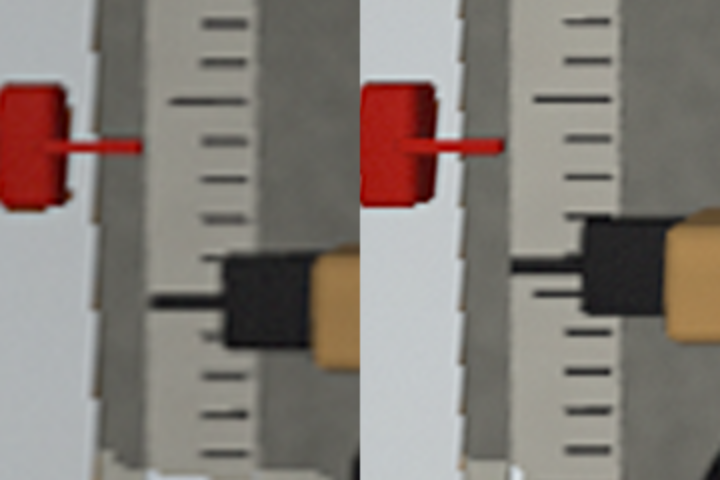

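The rectified strips show the mark, pointer and ticks clean and stable. The first stroke of 18 mm gave 4.47 mm. I'll do three more full strokes, measuring after each, and then one short one.

Run:
```python
from h import *
manip.servo_line(at(-.094,.072),feed=.1)
f0=fz();g=15.
for i in range(6):
    L=min(.018,g*.004)
    manip.servo_line(at(-.085-L/2,.0715),feed=.1)
    stroke(-.085-L/2,-.085+L/2,.0605,f0)
    w=look();g=gap(w);print(g);g=g[0]
    if abs(g)<.5 or g<0: break
manip.dwell(.3);w=look();print(gap(w),manip.observe()["t"])
cv2.imwrite("pics/w3.png",np.hstack([cv2.resize(strip(w)[2].clip(0,255).astype(np.uint8),None,fx=1.6,fy=1.6),w["color"][:384]]) if 0 else w["color"])
```

```text
z 0.0589 [np.float64(8.5), [0.6, 9.4], [0.5, 9.0], [0.1, 9.6], [0.5, 7.0]] t 11.9083
(np.float64(10.31), np.float64(-18.14), np.float64(-28.45), 138)
z 0.0589 [np.float64(7.8), [0.0, 9.2], [-0.2, 9.5], [0.8, 9.8], [0.7, 8.0]] t 15.0167
(np.float64(5.57), np.float64(-18.22), np.float64(-23.79), 137)
z 0.0593 [np.float64(4.0), [0.7, 4.6], [0.0, 5.0], [0.3, 6.7], [0.5, 5.7]] t 17.875
(np.float64(3.83), np.float64(-18.23), np.float64(-22.06), 148)
z 0.0593 [np.float64(4.1), [-0.5, 5.0], [-0.1, 5.6], [-0.3, 6.7], [-0.3, 6.4]] t 20.675
(np.float64(1.94), np.float64(-18.22), np.float64(-20.16), 133)
z 0.0593 [np.float64(5.0), [-1.5, 3.7], [-0.7, 6.0], [-1.4, 6.2], [-0.6, 7.5]] t 23.425
(np.float64(0.16), np.float64(-18.15), np.float64(-18.31), 148)
(np.float64(0.06), np.float64(-18.22), np.float64(-18.28), 132) 23.825
```

View pics/w3.png

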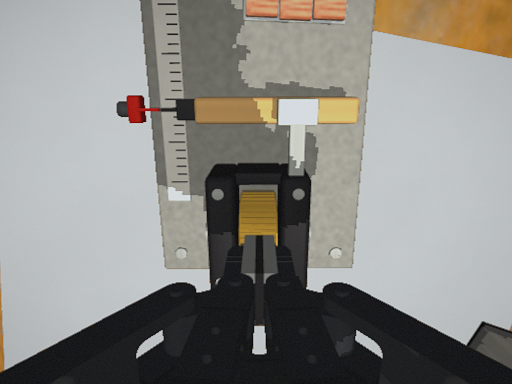

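Pointer and mark now lie in one line, at (145,109) and (168,110), and the measured gap is 0.1 mm. I'll lift the finger well clear, check once more and hand in.

Run:
```python
from h import *
manip.servo_line(at(-.085,.14),feed=.1)
w=look();print(gap(w),manip.observe()["t"])
manip.dwell(.3);w=look();print(gap(w),manip.observe()["ft_force"])
manip.close_job()
```

```text
(np.float64(0.1), np.float64(-18.29), np.float64(-18.39), 135) 24.7167
(np.float64(0.08), np.float64(-18.24), np.float64(-18.32), 117) [ 0.31315886 -0.32797868  0.63170505]
the job is handed in; nothing more can be done
```

The jaw's pointer now stands in line with the red gauge mark, and the job is handed in at about 25 s of the 45 s. I closed the gap from 19.4 mm with six light fingertip strokes on top of the wheel, then lifted the finger well clear.

- **Alignment:** two wrist-camera measurements after the lift gave a gap of 0.10 mm and 0.08 mm, against the 2 mm allowed. They were taken about 0.3 s apart and the jaw had not moved between them.
- **Force:** the highest reading at the wheel was about 10 N, well under the 40 N limit, and I saw no contact with anything else.
- **Slip:** the fourth stroke moved the jaw only 1.7 mm instead of the expected 4.5 mm, so the finger probably slipped. Two more strokes made up the difference.
- **Not checked:** I did not measure the tile strip or the loose things again at the end. The arm stayed above the jig the whole time.

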